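# Change over the parts cases: flip one lid shut, the other open

### The arm

A 6-joint arm with a two-finger parallel gripper is mounted at the origin on the work surface. World frame = base frame: x ahead of the robot, y to its left, z up, the work surface at z = 0. Lengths are in m, angles in rad, forces in N, time in s.
With the tool pointing down it reaches from about 0.275 to 0.75 m from the base axis. Payload 10.2 kg.
Tool frame: the origin (TCP) lies at the very end of the fingers, on their centre line; the grasp point (between the pads) lies 19 mm behind it; x points along the fingers, y is the direction in which the jaws open and shut, and the axes are right-handed (so a half turn about x gives the same grasp; the last joint's range is limited). The gripper opens to 88 mm and grips with 3 to 60 N. Pads are 18 mm wide; open, the fingers measure 123 mm over their backs; the gripper's body (75 mm by 187 mm) begins 45 mm behind the grasp point.
Start: joints at [1.028, 0.313, 1.498, -0, 1.331, -0.223], TCP at [0.165, 0.498, 0.239] pointing down, gripper open.
Joint ranges: [-2.94, 2.94], [-0.97, 2.17], [0.19, 2.56], [-1.23, 4.37], [0.02, 3.11], [-2.88, 2.88]. Speed limits (rad/s): [2.39, 2.39, 3.01, 3.14, 3.14, 3.14].

### API

Orientations are given as a unit quaternion [w, x, y, z].
In Python, from workcell import readout, grab_frame, hand_in, nets gives the robot as it stands.
- The arm moves only by the tool send_rows, never from a script. Its argument "moves" is a list of rows, each a list of 4 numbers: the shift along the world's x, y, z in cm, then the turn about the world's z in degrees. In form: [[tx, ty, tz, spin], ...]. A call has 1 to 5 rows; each row shifts and turns the pose as measured when the row begins; what a row does not reach is not made up. A row lasts 1/8 s, in which the tool goes at most 62.5 mm and 10.7 degrees, less where a joint would pass 70% of its speed; a pose out of reach is approached as far as the arm can. A call is refused whole if a number of a shift passes 6.25 or a number of a turn 10.7, either way. A call with a gripper value outside its range is refused whole. "grip" is the opening in per cent of the stroke, from 0 (shut) to 100 (fully open), set as the call begins (left out, the last holds). The fingers move at their own pace and stop on an object; the grip force is fixed at half the most. Time passes only in rows, so rows that do not move let the fingers close. It gives the time, the measured TCP pose, the force and the opening at its end, in the units of the state.
- readout.get_state(): the state, without advancing time (a new reading comes with each control period).
- grab_frame(name): name is "side" or "top" or "wrist"; returns a dict with "image" (420x560x3 uint8, red, green, blue), "fx", "fy", "cx", "cy" (pixels), "dist" ([k1, k2, p1, p2, k3] as OpenCV has them; the pictures are not rectified), "pose" (4x4, takes a point from camera to world coordinates). Camera axes: x right, y down, z forward; pixel columns grow to the right and rows downward; lengths in m; the calibration is good to about 2 mm. A picture is of the moment at which its call begins. There is no depth.
- hand_in(): hands the job in, once; it reports no verdict.
Trained networks look in a picture, given as the dict that the camera call returned (one of the last four; its "shot" number tells which), for a name from the list of things; names that differ only in an ending like _2 or _b are one class to them, and where a whole thing is asked for, a point or a joint stands for the part that bears it (a point fixed in the world has none). Each returns a list of dicts, best first, with "conf" (0 to 1); they miss things now and then, are a little off and sometimes report something else, mostly with a low value. They report only what shows in the picture. A call takes as long as a camera call.
- nets.boxes_of(picture, target): "bbox" ([centre column, centre row, width, height] in pixels, round what is visible of it).
- nets.silhouettes(picture, target): "region" (420x560 bool, what is visible of it) and "bbox" ([centre column, centre row, width, height] in pixels, round what is visible of it).
The state is a dict: "time_s": time; "q": joint angles; "qvel": joint speeds; "joint_efforts": joint torques, N m; "position": TCP position; "tool_rot": TCP orientation; "force": force on the tool from outside, world axes, zero at the start; "torque": the same for the moment, N m; "width": finger opening in m.
Only numpy, scipy, OpenCV 4.12 (cv2) and the standard library are available. Lean on these libraries where they do the work, as an engineer would, in place of code of your own. Each camera call takes 0.05 s, during which the arm holds its last target. There are 200 camera calls.

### The job

Three grey steel parts cases stand on the storeroom bench. First flip the lid of the open narrow case over so that it falls shut, then push up the lid of the wide case by its front lip and tip it right back past upright, so that it stays fully open by its own weight when you let go. Only push with the fingers: do not grip the lids, do not lift or shove the cases, and leave the other narrow case shut and the things around undisturbed.

Things in the scene. Friction and masses are not known exactly. Their poses are not given: they have to be found in the camera images.
- case_wide: grey sheet-steel parts case with hinged flat lid, loose, about 3 kg; body 120 deep (x), 200 wide (y), 100 mm high, 3 mm walls; lid 204 mm wide. Origin: centre of underside; x from the front (lip side, roughly facing the robot) to the hinge side, z up. Hinge axis parallel to y at x = +62, z = 103 mm. The only wide case of the three. It starts shut.
- case_open: grey sheet-steel parts case with hinged flat lid, loose, about 3 kg; body 120 deep (x), 120 wide (y), 100 mm high, 3 mm walls; lid 124 mm wide. Origin: centre of underside; x from the front (lip side, roughly facing the robot) to the hinge side, z up. Hinge axis parallel to y at x = +62, z = 103 mm. Narrow; it starts with its lid standing open.
- case_spare: grey sheet-steel parts case with hinged flat lid, loose, about 3 kg; body 120 deep (x), 120 wide (y), 100 mm high, 3 mm walls; lid 124 mm wide. Origin: centre of underside; x from the front (lip side, roughly facing the robot) to the hinge side, z up. Hinge axis parallel to y at x = +62, z = 103 mm. Narrow; it starts shut and is to be left alone.
- wide_lip (a point): middle of the lip of the wide case: centre of the 10 mm thick steel bar along the lid's front edge, 146 mm from the hinge axis, at mid-thickness of the 6 mm lid plate. x runs along the lid to the hinge, z is its outer face normal. Shut, the lid sticks out 29 mm past the case's front wall, its bar's underside 98 mm above the bench
- open_lip (a point): middle of the lip of the narrow case that starts open: centre of the 10 mm thick steel bar along the lid's front edge, 146 mm from the hinge axis, at mid-thickness of the 6 mm lid plate. x runs along the lid to the hinge, z is its outer face normal. Shut, the lid sticks out 29 mm past the case's front wall, its bar's underside 98 mm above the bench
- spare_lip (a point): middle of the lip of the other narrow case: centre of the 10 mm thick steel bar along the lid's front edge, 146 mm from the hinge axis, at mid-thickness of the 6 mm lid plate. x runs along the lid to the hinge, z is its outer face normal. Shut, the lid sticks out 29 mm past the case's front wall, its bar's underside 98 mm above the bench
- wide_lid (a joint): lid of the wide case, rad: 0 shut flat, 1.57 upright, 1.95 fully open, leaning back on its stop. Free, slightly damped hinge, lid about 0.22 kg: left alone it falls shut from below about 1.57 and falls open from beyond it. Starts at 0.
- open_lid (a joint): lid of the narrow case that starts open, rad: 0 shut flat, 1.57 upright, 1.95 fully open, leaning back on its stop. Free, slightly damped hinge, lid about 0.22 kg: left alone it falls shut from below about 1.57 and falls open from beyond it. Starts at about 1.95.
- spare_lid (a joint): lid of the other narrow case, rad: 0 shut flat, 1.57 upright, 1.95 fully open, leaning back on its stop. Free, slightly damped hinge, lid about 0.22 kg: left alone it falls shut from below about 1.57 and falls open from beyond it. Starts at 0 and should stay there.
- can_a: red spray can with black cap, 62 mm across, 186 mm high; bystander, loose; origin at the centre of its underside
- can_b: yellow spray can with red cap, 62 mm across, 186 mm high; bystander, loose; origin at the centre of its underside
- bearing: steel bearing ring, 62 mm across, 18 mm high; bystander, loose; origin at the centre of its underside
- socket: steel socket, 24 mm across, 34 mm high; bystander, loose; origin at the centre of its underside
- wrench: steel wrench lying flat, 180 mm long along its x; bystander, loose, about 10 mm high
- carton: small cardboard carton, 70 x 110 x 60 mm high; bystander, loose; origin at the centre of its underside
- jar: amber jar with steel cap, 60 mm across, 85 mm high; bystander, loose; origin at the centre of its underside

How it is judged:
By the outcome, as a careful person would: the job done as asked, in the order asked, and still so for the second after the job is handed in, with the robot touching nothing.
It also fails if it takes over 61 s, if anything falls off the work surface, if the arm or the gripper's body presses on something with over 40 N, if the wrist force passes 120 N, or if a joint passes its speed limit or range.

## Working session

There is one attempt and no reset: what is moved stays moved. The work goes in short steps, Python scripts to look and compute and a tool call to move; the robot and the scene stay as the last step left them, time stands still between calls to the robot, and variables do not carry over. Pictures are saved under pics/ and viewed, about 8 in all and at most 12, crops included, and the job is handed in when it is done.

Besides the shell and the picture viewer there is one more tool, called after "Emit:" as name([rows], argument=value, ...), one row to a line, values as JSON. send_rows: Moves the arm, as the interface text tells. Its arguments: {"type":"object","properties":{"moves":{"type":"array"},"grip":{"type":"number"}},"required":["moves"]}

```bash
mkdir -p pics; ls; python3 - <<'E'
from workcell import readout, grab_frame, nets
import cv2,pickle
print({k:v for k,v in readout.get_state().items()})
for n in ("top","side"):
    p=grab_frame(n); pickle.dump(p,open(f"{n}.pkl","wb"))
    cv2.imwrite(f"pics/{n}0.png",p["image"][:,:,::-1])
    print(n,p["fx"],p["cx"],p["dist"],p["pose"])
    for t in ("case_wide","case_open","case_spare","wide_lip","open_lip","spare_lip"):
        print(t,[(round(d["conf"],2),[round(float(x)) for x in d["bbox"]]) for d in nets.boxes_of(p,t)])
E
```

```text
pics
{'time_s': 0.0, 'q': array([ 1.02759089e+00,  3.13411086e-01,  1.49842552e+00,  4.21583259e-05,
        1.33099321e+00, -2.23366308e-01]), 'qvel': array([-9.87226786e-05, -6.23267131e-06,  2.55250414e-04, -9.39929818e-04,
       -1.04557195e-03, -3.19617720e-04]), 'joint_efforts': array([ 1.04643095e-04, -4.02200890e+01, -2.52274704e+01,  6.95359544e-02,
        3.51260277e-02, -9.38455560e-05]), 'position': array([0.1649245 , 0.49816876, 0.23818533]), 'tool_rot': array([ 0.69790647,  0.11220207,  0.69826047, -0.11300256]), 'force': array([-0.26886216, -0.04861514,  0.88033772]), 'torque': array([-0.03239285,  0.04339732, -0.04324751]), 'width': 0.08849821255401584}
top 502.1099973200922 281.88791245180585 [-0.1014413  0.         0.         0.         0.       ] [[-0.00367717 -0.97883117  0.20463632  0.21961803]
 [-0.99997957  0.00252944 -0.00586991  0.01743254]
 [ 0.00522804 -0.20465372 -0.97882047  1.81954456]
 [ 0.          0.          0.          1.        ]]
case_wide [(0.85, [279, 231, 69, 50])]
case_open [(0.71, [200, 224, 44, 64])]
case_spare [(0.81, [366, 251, 38, 51])]
wide_lip []
open_lip [(0.6, [202, 206, 36, 29]), (0.32, [240, 177, 22, 23])]
spare_lip [(0.65, [237, 178, 20, 22]), (0.62, [367, 251, 37, 44]), (0.58, [426, 219, 31, 27]), (0.54, [316, 271, 6, 4])]
side 463.4939869741931 289.35009532840826 [-0.0440764  0.         0.         0.         0.       ] [[ 0.86604441 -0.32949805  0.37602941  0.1020296 ]
 [-0.49964863 -0.54355423  0.67446278 -0.86475164]
 [-0.01784179 -0.7719973  -0.63537535  0.92716386]
 [ 0.          0.          0.          1.        ]]
case_wide [(0.87, [274, 228, 89, 82]), (0.7, [310, 298, 84, 59]), (0.62, [214, 134, 21, 51])]
case_open [(0.97, [236, 159, 60, 92])]
case_spare [(0.91, [308, 310, 81, 82]), (0.43, [344, 219, 52, 19])]
wide_lip [(0.78, [276, 217, 80, 57]), (0.41, [308, 301, 81, 60])]
open_lip [(0.95, [255, 142, 25, 60])]
spare_lip [(0.86, [310, 298, 86, 58])]
```

```bash
python3 - <<'E'
import cv2
a=cv2.imread("pics/top0.png")[130:330,130:470];b=cv2.imread("pics/side0.png")[80:380,150:450]
cv2.imwrite("pics/t1.png",cv2.resize(a,None,fx=2.35,fy=2.35,interpolation=cv2.INTER_CUBIC));cv2.imwrite("pics/s1.png",cv2.resize(b,None,fx=2,fy=2,interpolation=cv2.INTER_CUBIC))
E
```

```text
(no output)
```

View pics/t1.png

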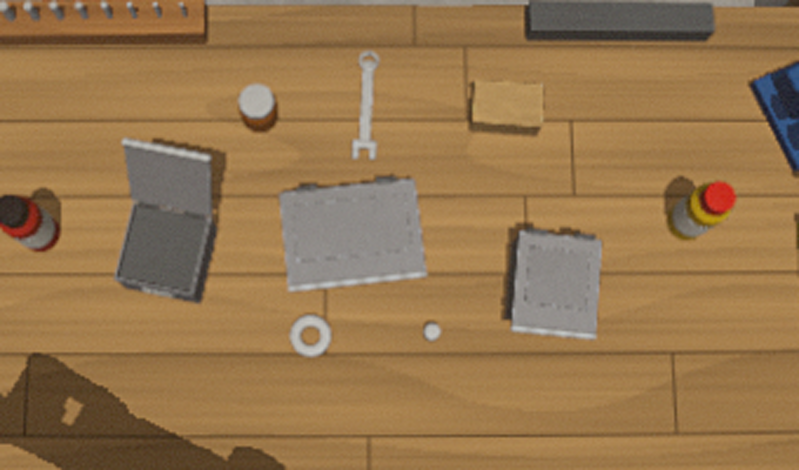

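View pics/s1.png

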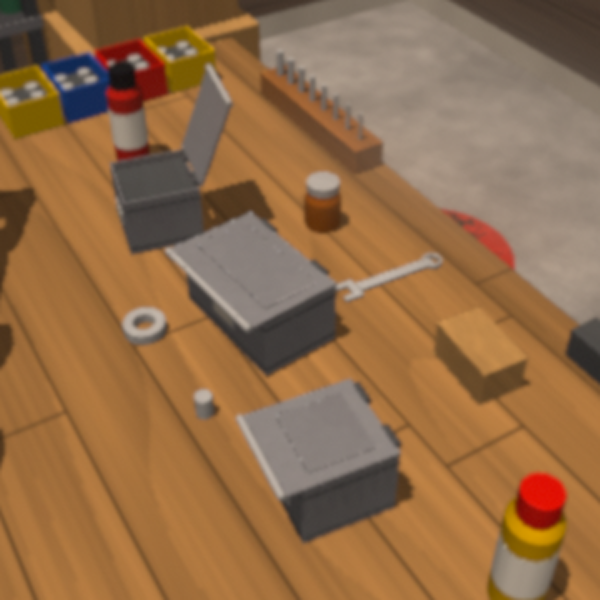

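The top view shows the open case on the left (lip edge at crop px 123,142 to 211,156), the wide case in the middle (front edge 289,290 to 426,275) and the spare on the right. The bearing (310,335) and socket (432,331) lie in front of the wide case. The red can is to the left of the open case. The side view agrees with this.

```bash
cat > h.py <<'E'
import numpy as np,cv2
def bp(p,uv,z):
    K=np.array([[p["fx"],0,p["cx"]],[0,p["fy"],p["cy"]],[0,0,1]])
    n=cv2.undistortPoints(np.array(uv,float).reshape(-1,1,2),K,np.array(p["dist"]))[:,0]
    T=np.array(p["pose"]);d=np.c_[n,np.ones(len(n))]@T[:3,:3].T
    return T[:3,3]+d*((z-T[2,3])/d[:,2])[:,None]
def proj(p,X):
    K=np.array([[p["fx"],0,p["cx"]],[0,p["fy"],p["cy"]],[0,0,1]]);M=np.linalg.inv(np.array(p["pose"]))
    return cv2.projectPoints(np.array(X,float),cv2.Rodrigues(M[:3,:3])[0],M[:3,3],K,np.array(p["dist"]))[0][:,0]
E
python3 - <<'E'
import pickle,numpy as np
from h import *
np.set_printoptions(precision=3,suppress=True)
t=pickle.load(open("top.pkl","rb"));s=pickle.load(open("side.pkl","rb"))
c=lambda uv:np.array(uv)/2.35+130
d=lambda uv:np.array(uv)/2+[150,80]
for n,z,uv,uvs in [("wide FL FR BR BL",.106,[(289,290),(426,275),(412,179),(280,193)],[(168,252),(245,327),(335,285),(250,213)]),
 ("spare",.106,[(512,330),(595,337),(600,238),(519,230)],[(238,418),(282,496),(398,452),(348,384)]),
 ("openlip",.239,[(123,142),(211,156)],[(210,68),(230,101)]),
 ("openrim FL FR",.1,[(117,279),(199,299)],[(113,170),(122,203)]),
 ("bearing",.018,[(310,335)],[(145,320)]),("socket",.034,[(432,331)],[(204,396)]),
 ("can_a top",.186,[(14,211)],[(121,73)]),("jar",.085,[(258,100)],[(323,183)])]:
    print(n);print(np.c_[bp(t,c(uv),z)[:,:2],bp(s,d(uvs),z)[:,:2]])
E
```

```text
wide FL FR BR BL
[[ 0.461  0.107  0.46   0.097]
 [ 0.482 -0.094  0.481 -0.093]
 [ 0.627 -0.075  0.623 -0.084]
 [ 0.606  0.122  0.603  0.118]]
spare
[[ 0.401 -0.218  0.402 -0.222]
 [ 0.39  -0.34   0.391 -0.342]
 [ 0.537 -0.354  0.531 -0.357]
 [ 0.549 -0.233  0.539 -0.243]]
openlip
[[0.65  0.333 0.65  0.324]
 [0.629 0.21  0.629 0.216]]
openrim FL FR
[[0.478 0.362 0.474 0.34 ]
 [0.449 0.24  0.452 0.249]]
bearing
[[0.404 0.079 0.405 0.077]]
socket
[[ 0.408 -0.106  0.408 -0.111]]
can_a top
[[0.563 0.496 0.557 0.479]]
jar
[[0.757 0.158 0.752 0.152]]
```

Emit:
send_rows([
  [1, -1, 4, 4.1],
  [2, -2, 4, 4.1],
  [4, -3.5, 0, 0],
  [4, -3.5, 0, 0],
  [4, -3.5, 0, 0],
], grip=0)

```text
time_s: 1.32
position: [0.3166, 0.3605, 0.3213]
tool_rot: [0.705, 0.058, 0.704, -0.059]
force: [0.9, 1.1, -0.1]
width: 0.0403
```

Emit:
send_rows([
  [4.3, -3.7, 0, 0],
  [4.3, -3.7, 0, 0],
  [4.3, -3.7, 0, 0],
  [4.3, -3.7, 0, 0],
  [4.3, -3.7, 0, 0],
])

```text
time_s: 1.95
position: [0.5375, 0.1683, 0.3221]
tool_rot: [0.706, 0.059, 0.703, -0.058]
force: [-0.1, 0.4, 1.2]
width: -0.0
```

Emit:
send_rows([
  [5, 0, -2, 0],
  [5, 0, -2, 0],
  [4.5, 0, -2, 0],
  [0.5, 0, -2, 0],
  [0, 0, -2, 0],
])

```text
time_s: 2.58
position: [0.6944, 0.1641, 0.218]
tool_rot: [0.706, 0.061, 0.703, -0.06]
force: [-0.2, 0.1, -0.1]
width: 0.0003
```

```bash
python3 - <<'E'
from workcell import readout, grab_frame
import cv2
s=readout.get_state();print(s["position"],s["tool_rot"],s["force"])
p=grab_frame("side");cv2.imwrite("pics/s2.png",cv2.resize(p["image"][40:290,130:430,::-1],None,fx=2,fy=2))
E
```

```text
[0.69437767 0.16409651 0.2179729 ] [ 0.70647854  0.0609031   0.70255405 -0.05997242] [-0.21954881  0.10628458 -0.07582963]
```

View pics/s2.png

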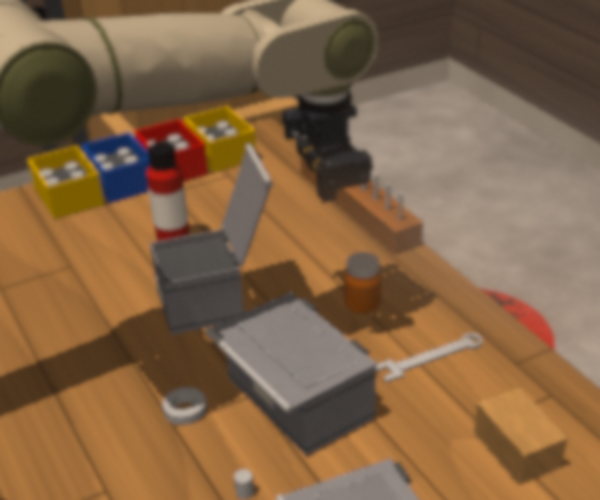

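The gripper is behind the open lid and to its right (image px 345,180), with the lid edge at 265,185. I'll slide it sideways behind the lid, then push.

Emit:
send_rows([
  [0, 2.5, 0, 0],
  [0, 2.5, 0, 0],
  [0, 2.5, 0, 0],
  [-1, 0.2, 0, 0],
  [-1, 0.2, 0, 0],
])

```text
time_s: 3.25
position: [0.6709, 0.2541, 0.22]
tool_rot: [0.707, 0.06, 0.702, -0.058]
force: [-0.2, 0.3, 0.2]
width: 0.0
```

Emit:
send_rows([
  [-1, 0.2, 0, 0],
  [-1, 0.2, 0, 0],
  [-1, 0.2, 0, 0],
  [-1, 0.2, 0, 0],
  [-1, 0.2, 0, 0],
])

```text
time_s: 3.88
position: [0.6175, 0.2737, 0.2265]
tool_rot: [0.71, 0.059, 0.699, -0.054]
force: [-1.0, -1.0, 0.9]
width: 0.0004
```

Emit:
send_rows([
  [-1.2, 0.2, -0.4, 0],
  [-1.2, 0.2, -0.3, 0],
  [-1.2, 0.2, -0.2, 0],
  [-1.2, 0.2, 0, 0],
  [-1.2, 0.2, 0, 0],
])

```text
time_s: 4.5
position: [0.5534, 0.2868, 0.2189]
tool_rot: [0.711, 0.058, 0.699, -0.053]
force: [-0.5, -0.5, -0.5]
width: 0.0005
```

Emit:
send_rows([
  [-1, 0.2, 0, 0],
  [-0.5, 0, 0, 0],
  [0, 0, 0, 0],
  [0, 0, 1, 0],
  [0, 0, 1, 0],
])

```text
time_s: 5.12
position: [0.537, 0.2896, 0.2404]
tool_rot: [0.711, 0.058, 0.699, -0.052]
force: [-0.1, -0.1, 0.5]
width: 0.0008
```

```bash
python3 - <<'E'
from workcell import readout, grab_frame
import cv2
s=readout.get_state();print(s["position"],s["tool_rot"],s["force"])
p=grab_frame("side");cv2.imwrite("pics/s3.png",cv2.resize(p["image"][40:290,130:430,::-1],None,fx=2,fy=2))
E
```

```text
[0.53704026 0.28960444 0.2403828 ] [ 0.71121784  0.05823931  0.69859943 -0.0523087 ] [-0.08882083 -0.09114734  0.52158967]
```

View pics/s3.png

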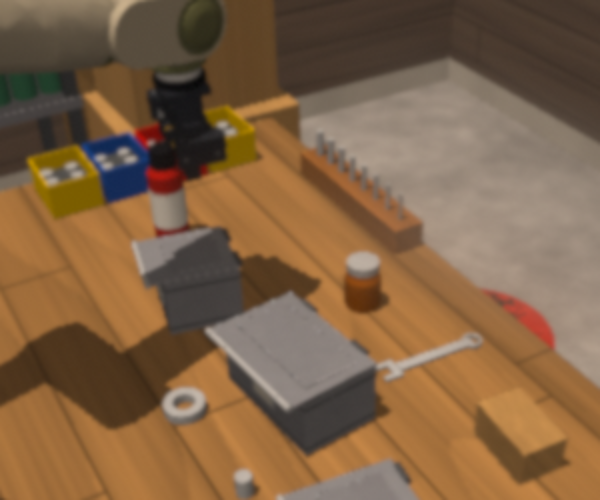

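The left case is now shut (lid front edge at px 135,245 to 150,285), and the wide case hasn't moved. Next I'll move to the front of the wide case.

Emit:
send_rows([
  [-2, -5.5, 0, 5],
  [-2, -5.8, 0, 5],
  [-2, -5.8, 0, 5],
  [-2.2, -5.8, 0, 0],
  [-2.2, -5.8, 0, 0],
])

```text
time_s: 5.8
position: [0.4324, -0.0002, 0.2432]
tool_rot: [0.714, -0.038, 0.698, 0.046]
force: [1.5, 0.4, 1.0]
width: 0.0003
```

```bash
python3 - <<'E'
from workcell import readout
import numpy as np
from scipy.spatial.transform import Rotation as R
s=readout.get_state();print(s["position"],s["force"],s["q"]);print(R.from_quat(s["tool_rot"],scalar_first=True).as_matrix())
E
```

```text
[ 4.32423878e-01 -1.82499079e-04  2.43223826e-01] [1.53427939 0.39970911 1.00240163] [-0.28368955  0.090021    1.76097919  0.01924852  1.27239663 -1.97919543]
[[ 0.02266383 -0.11904642  0.99262999]
 [ 0.01255499  0.99284062  0.11878503]
 [-0.99966431  0.00977034  0.02399619]]
```

Emit:
send_rows([
  [0, 0, -4.5, 0],
  [0, 0, -4.5, 0],
  [0, 0, -4.5, 0],
  [0, 0, -4, 0],
  [0, 0, 0, 0],
])

```text
time_s: 6.42
position: [0.4334, -0.0056, 0.0672]
tool_rot: [0.717, -0.036, 0.695, 0.042]
force: [0.1, -1.2, 0.5]
width: 0.0005
```

Emit:
send_rows([
  [0.6, 0.06, 0, 0],
  [0.6, 0.06, 0, 0],
  [0.4, 0.04, 0, 0],
  [0.3, 0.03, 0, 0],
  [0.3, 0.03, 0, 0],
])

```text
time_s: 7.05
position: [0.46, -0.0039, 0.0722]
tool_rot: [0.72, -0.037, 0.692, 0.041]
force: [-0.0, -0.0, 0.7]
width: 0.0002
```

Emit:
send_rows([
  [0.3, 0.03, 0, 0],
  [0.3, 0.03, 0, 0],
])

```text
time_s: 7.3
position: [0.4626, -0.0034, 0.0718]
tool_rot: [0.716, -0.038, 0.695, 0.041]
force: [-29.6, -10.3, 22.1]
width: 0.0008
```

Emit:
send_rows([
  [0.4, 0.04, 0, 0],
])

```text
time_s: 7.42
position: [0.4624, -0.0033, 0.0716]
tool_rot: [0.712, -0.038, 0.7, 0.042]
force: [-36.4, -12.2, 29.1]
width: 0.0003
```

Emit:
send_rows([
  [-0.1, 0, 0.3, 0],
])

```text
time_s: 7.55
position: [0.4604, -0.0034, 0.0743]
tool_rot: [0.711, -0.038, 0.701, 0.042]
force: [0.7, -0.1, -0.3]
width: 0.0004
```

Emit:
send_rows([
  [0.0, 0, 0.5, 0],
])

```text
time_s: 7.68
position: [0.4604, -0.0034, 0.0795]
tool_rot: [0.711, -0.038, 0.701, 0.042]
force: [-0.4, 0.1, -0.0]
width: 0.0005
```

Emit:
send_rows([
  [0.2, 0.02, 0.4, 0],
])

```text
time_s: 7.8
position: [0.4615, -0.0032, 0.0834]
tool_rot: [0.71, -0.038, 0.702, 0.042]
force: [-10.2, -5.2, -1.2]
width: 0.0004
```

Emit:
send_rows([
  [0.1, 0.01, 0.8, 0],
])

```text
time_s: 7.92
position: [0.4616, -0.0031, 0.091]
tool_rot: [0.709, -0.038, 0.703, 0.042]
force: [-3.5, -3.2, -0.9]
width: 0.0003
```

```bash
cat > look.py <<'E'
import sys,cv2
from workcell import readout, grab_frame
s=readout.get_state();print(s["position"].round(4),s["tool_rot"].round(3),s["force"].round(1))
p=grab_frame("side");cv2.imwrite(sys.argv[1],cv2.resize(p["image"][90:330,170:420,::-1],None,fx=2.4,fy=2.4,interpolation=cv2.INTER_CUBIC))
E
python3 look.py pics/s4.png
```

```text
[ 0.4616 -0.0031  0.091 ] [ 0.709 -0.038  0.703  0.042] [-3.5 -3.2 -0.9]
```

View pics/s4.png

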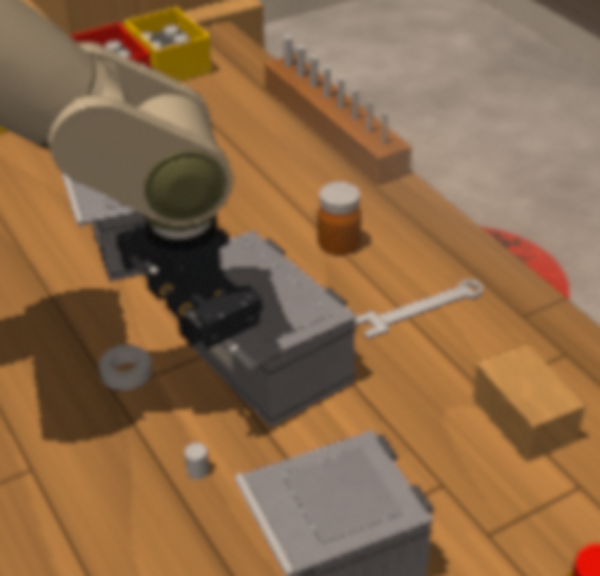

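Emit:
send_rows([
  [0.15, 0.02, 0.8, 0],
  [0.18, 0.02, 0.8, 0],
])

```text
time_s: 8.22
position: [0.4633, -0.0028, 0.1075]
tool_rot: [0.707, -0.038, 0.705, 0.043]
force: [-4.3, -1.8, -0.6]
width: 0.0006
```

Emit:
send_rows([
  [0.25, 0.02, 0.8, 0],
  [0.28, 0.02, 0.8, 0],
])

```text
time_s: 8.48
position: [0.4666, -0.0025, 0.1233]
tool_rot: [0.705, -0.038, 0.707, 0.043]
force: [-5.2, -1.3, 0.6]
width: 0.0005
```

Emit:
send_rows([
  [0.36, 0.04, 0.8, 0],
  [0.4, 0.04, 0.8, 0],
])

```text
time_s: 8.72
position: [0.4719, -0.0019, 0.1392]
tool_rot: [0.702, -0.038, 0.71, 0.043]
force: [-8.6, -3.0, 1.7]
width: 0.0007
```

Emit:
send_rows([
  [0.48, 0.05, 0.8, 0],
  [0.54, 0.06, 0.8, 0],
])

```text
time_s: 8.98
position: [0.4792, -0.0011, 0.1554]
tool_rot: [0.698, -0.039, 0.714, 0.043]
force: [-11.1, -3.1, 4.2]
width: 0.0007
```

```bash
python3 look.py pics/s5.png
```

```text
[ 0.4792 -0.0011  0.1554] [ 0.698 -0.039  0.714  0.043] [-11.1  -3.1   4.2]
```

View pics/s5.png

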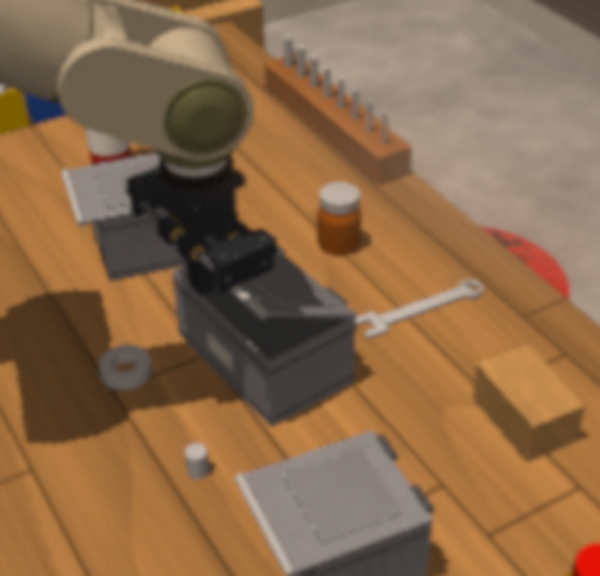

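The lid is up about 30° and the case hasn't moved. I'll continue along the arc.

Emit:
send_rows([
  [0.55, 0.06, 1.0, 0],
  [0.65, 0.07, 0.9, 0],
])

```text
time_s: 9.28
position: [0.4917, 0.0002, 0.176]
tool_rot: [0.698, -0.039, 0.714, 0.043]
force: [-2.7, -0.6, 0.5]
width: 0.0003
```

Emit:
send_rows([
  [0.75, 0.08, 0.9, 0],
  [0.85, 0.09, 0.8, 0],
])

```text
time_s: 9.52
position: [0.5084, 0.002, 0.1946]
tool_rot: [0.698, -0.039, 0.714, 0.043]
force: [-5.4, -1.4, 3.7]
width: 0.0006
```

Emit:
send_rows([
  [1.0, 0.1, 0.85, 0],
  [1.0, 0.1, 0.7, 0],
  [1.0, 0.1, 0.6, 0],
])

```text
time_s: 9.9
position: [0.541, 0.0056, 0.2187]
tool_rot: [0.699, -0.039, 0.713, 0.043]
force: [-0.5, -0.6, -0.8]
width: 0.0009
```

Emit:
send_rows([
  [1.1, 0.11, 0.5, 0],
  [1.1, 0.11, 0.4, 0],
  [1.1, 0.11, 0.3, 0],
])

```text
time_s: 10.28
position: [0.5772, 0.0095, 0.2327]
tool_rot: [0.7, -0.039, 0.712, 0.043]
force: [0.3, 0.1, -1.1]
width: 0.0001
```

Emit:
send_rows([
  [1.1, 0.11, 0, 0],
  [1.1, 0.11, 0, 0],
  [1.1, 0.11, 0, 0],
  [1.1, 0.11, 0, 0],
  [1, 0.1, -0.2, 0],
])

```text
time_s: 10.9
position: [0.6369, 0.0165, 0.2329]
tool_rot: [0.703, -0.039, 0.709, 0.044]
force: [-0.6, 0.0, 0.6]
width: 0.0007
```

Emit:
send_rows([
  [0.8, 0.08, 0, 0],
  [0, 0, 0, 0],
  [0, 0, 0, 0],
  [0, 0, 0, 0],
  [0, 0, 0, 0],
])

```text
time_s: 11.52
position: [0.646, 0.0178, 0.2334]
tool_rot: [0.704, -0.04, 0.708, 0.044]
force: [-0.2, -0.4, -0.6]
width: 0.0003
```

```bash
python3 look.py pics/s6.png
```

```text
[0.646  0.0178 0.2334] [ 0.704 -0.04   0.708  0.044] [-0.2 -0.4 -0.6]
```

View pics/s6.png

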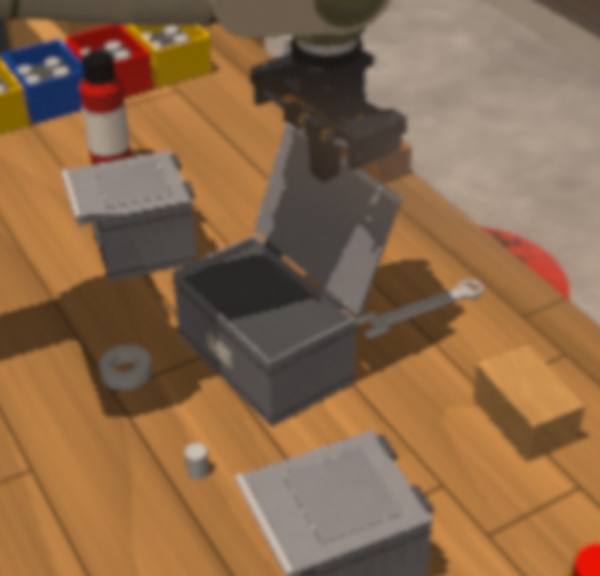

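The wide lid leans back, open (px 290–400, 130–310). Now I'll retract towards the robot and up, then check.

Emit:
send_rows([
  [-2, -0.2, 0, 0],
  [-4, -0.4, 0.5, 0],
  [-4, -0.4, 3, 0],
  [-4, 0, 4, 0],
  [-4, 0, 4, 0],
])

```text
time_s: 12.2
position: [0.4604, 0.0076, 0.3479]
tool_rot: [0.702, -0.039, 0.71, 0.045]
force: [0.6, -0.8, 0.5]
width: 0.0002
```

Emit:
send_rows([
  [-4, 0, 1, 0],
  [-4, 0, 0, 0],
  [-4, 0, 0, 0],
  [0, 0, 0, 0],
  [0, 0, 0, 0],
])

```text
time_s: 12.82
position: [0.3356, 0.0078, 0.3623]
tool_rot: [0.706, -0.04, 0.706, 0.043]
force: [-0.1, 0.4, -0.2]
width: 0.0006
```

```bash
python3 look.py pics/s7.png; python3 - <<'E'
import cv2,numpy as np,pickle
from workcell import grab_frame
from h import *
p=grab_frame("side");o=pickle.load(open("side.pkl","rb"))
# predicted wide lip ends at 1.95 rad for unmoved case
h=np.array([.4705+.151*.994,.005+.151*.105]);x=np.array([.994,.105]);y=np.array([-.105,.994])
L=.146;q=h+x*L*.37
print("pred lip ends crop px",((proj(p,[[*(q+y*.102),.239],[*(q-y*.102),.239]])-[170,90])*2.4).round())
d=cv2.absdiff(p["image"],o["image"]).max(2)
cv2.imwrite("pics/diff.png",d)
E
```

```text
[0.3356 0.0078 0.3623] [ 0.706 -0.04   0.706  0.043] [-0.1  0.4 -0.2]
pred lip ends crop px [[289. 121.]
 [401. 200.]]
```

View pics/s7.png

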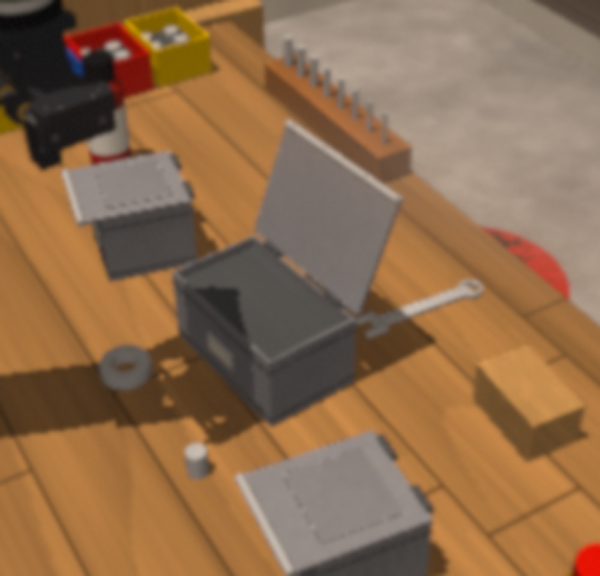

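The wide lid stands fully open. Its lip ends at px (290,121) and (401,200), and I predicted (289,121) and (401,200) for 1.95 rad with the case not moved. The left and spare cases are shut, and the things around them are in place.

```bash
python3 -c "
from workcell import hand_in; print(hand_in())"
```

```text
the job is handed in; nothing more can be done
None
```

The job is done and handed in at about 13 s of the 61 s allowed. First I pushed the open narrow case's lid over from behind and it fell shut. Then I raised the wide case's lid with the closed fingers against its front lip and tipped it back past upright onto its stop.

**Last checks:**
- **Wide lid:** in the side picture taken after I backed away, its lip ends are within 1 pixel of where a lid at 1.95 rad on an unmoved case should be.
- **Other cases:** both narrow cases are shut. The small things in view look undisturbed; the yellow can was mostly outside that picture.
- **Contact:** the robot touches nothing, and the force reading is about zero.

**Off plan:**
- **Hard first press:** my first touch on the wide lip pressed with about 48 N at the fingertip for around a quarter of a second, more than I meant. That is below the 120 N wrist limit, and the case did not visibly move.
- **Lifting by friction:** the tool stayed pointing nearly straight down, so at first the lid was lifted by friction on the front of its lip rather than from underneath.

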